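Shorten the telescopic lint scraper one hole and lay it in its tray

TASK

The long telescopic lint scraper leaning in the rack is one hole too long for the tray. Squeeze its sprung button and slide the sleeve in until the button springs fully out again at the very next hole, then take the scraper out of the rack and lay it gently flat on the floor of the tray, in the free lane beside the scraper already lying there and the same way round (blade to the same end). Leave everything else where it stands.

Things in the scene. Friction and masses are not known exactly. Their poses are not given: they have to be found in the camera images.
- wand: Telescopic lint scraper in the rack, loose, 0.26 kg. Origin on its axis at the blade end; x runs to the handle (in the rack rising 38 deg, away from the robot), y to the button's side, z up when flat (in the rack the slope's normal). Grey blade 56 mm wide in y, x 0-38 mm; heel 32x32, x 30-57; alu tube 20x20; sleeve 32x32, ending at x = 320 mm less joint sleeve. Balances near x = 165 once short.
- sleeve (a joint): How far the 155 mm sleeve has slid towards the blade, m: 0 at the start, locked; limit 0.064; 2-3 N friction. The holes are hidden inside: the next is 22-34 mm further in (varies), another 22 mm beyond is too far. Button held: slides past holes. Button released once about 10 mm in: its catch rides on the tube until the next hole, springs out and locks the sleeve against pushing.
- button (a joint): Round grey button, 16 mm across, on the sleeve's +y side. 0 = out, 5.5 mm proud of the sleeve; 0.005 = fully pressed (2.4 N starts it, 6.4 N presses it fully). It unlocks beyond about 0.0035, so press fully; reads about 0.003 while riding between holes, 0 when locked in one. Pinching sleeve and button across y (37.5 mm, 32.5 pressed) presses it.
- sleeve_button (a point): Point on the sleeve's axis level with the button, whose outer face is 21.5 mm from here along +y. Axes as wand; moves with the sleeve.
- sleeve_end (a point): Centre of the handle end of the sleeve, 75 mm beyond sleeve_button.
- rack: Fixed white metal rack; origin on the table under its middle, x level towards the handle. The blade end (rack x -120, height 30 mm) butts on a stop that takes the push. The scraper rests on a 16 mm wide rib, with cheeks beside the bare tube (to 6 mm above the axis) and two tines 32-44 mm handle-wards of the button's start (tops 4 mm below the axis). To free it lift at least 25 mm along its own z.
- tray: Fixed open white tray, outside 320 x 198 x 24 mm, walls and floor 4 mm. Origin at the centre of its underside, x along its length, z up. The other scraper lies along x at about y = +55 mm, blade to -x. The inside is 312 mm long: the scraper fits only once shortened.
- other_scraper: The like scraper already in the tray, already short: 290 mm long, sleeve 32 x 32 mm; origin on its axis at mid length, x from blade to handle. Not to be disturbed.
- jar: Small glass jar standing on the rack's foot, 38 mm across, 55 mm high; origin at its underside. Bystander.
- can: Small plain can on the other side of the rack's foot, 36 mm across, 60 mm high; origin at its underside. Bystander.
- cup: White measuring cup, 56 mm across, 50 mm high, on the table between rack and tray near the robot. Bystander. Origin at its underside.
- soap: Bar of soap 90 x 60 x 30 mm lying between rack and tray, on the far side. Origin at its underside. Bystander.
- brush: Wooden brush lying on the table at the robot's right, clear of the work. Bystander.
- sleeve_plain (a point): Point on the sleeve's axis 46 mm from sleeve_button towards the blade: middle of the plain 32 x 32 mm stretch (25 mm to either side) where a grasp does not press the button. Axes as wand.
- rack_bar (a point): Middle of a fixed level steel bar, 12 mm thick, along rack y, 273 mm above the table, between posts 14 mm wide at 120 mm either side. It crosses just above the button, so a vertical gripper cannot get at the button: come in tilted, about along the slope's normal, from the robot's side.
- tray_lane (a point): Point on the tray's inner floor, mid length, in the middle of the free lane (57 mm to the wall on -y, about 77 mm to the other scraper's sleeve on +y). Axes as tray.

How it is judged (in metres and radians):
On the way:
1. the sleeve has been slid in to the very next hole and its button has sprung fully out there (value of joint sleeve between 0.019 and 0.037 m and value of joint button below 0.0015 m), for 0.2 s.
At the end, for the whole second after the job is handed in: Sleeve locked in the very next hole (19 to 37 mm in, button out within 1.5 mm); scraper released, still and flat (0.08 rad; both ends' axis under 26 mm above the tray's underside) in the free lane, along the tray within 0.12 rad, blade to its -x end (all of step 1 and angle between wand's own z axis and vertical below 0.08 rad and angle between the x axis of wand and the x axis of tray, either way round below 0.12 rad and x of wand in the frame of tray below -0.1 m and x of sleeve_end in the frame of tray above 0.1 m and y of wand in the frame of tray between -0.09 and 0.02 m and z of each of wand, sleeve_end in the frame of tray below 0.026 m and linear speed of wand below 0.02 m/s); the robot touches nothing.
It fails at once if the scraper is banged into the tray (over 60 N) (contact force between wand and tray above 60 N).
It fails at once if the scraper is dropped: it falls free of the fingers, as from more than about 10 mm (linear speed of wand above 0.45 m/s and contact force between the fingers and wand below 0.05 N).
It fails at once if the other scraper is moved more than 20 mm (distance of other_scraper from where it was at the start of the episode above 0.02 m).
It fails at once if a bystander is moved more than 30 mm (distance of any of jar, can, cup, soap, brush from where it was at the start of the episode above 0.03 m).
It also fails if it takes over 58 s, if anything falls off the work surface, if the arm or the gripper's body presses on something with over 40 N, if the wrist force passes 120 N, or if a joint passes its speed limit or range.

ROBOT

A 6-joint arm with a two-finger parallel gripper is mounted at the origin on the work surface. World frame = base frame: x ahead of the robot, y to its left, z up, the work surface at z = 0. Lengths are in m, angles in degrees, forces in N, time in s.
With the tool pointing down it reaches from about 0.35 to 0.875 m from the base axis. Payload 4.2 kg.
Tool frame: the origin (TCP) lies at the very end of the fingers, on their centre line; the grasp point (between the pads) lies 19 mm behind it; z points along the fingers, y is the line along which they close (so a half turn about z gives the same grasp; the last joint's range is limited). The gripper opens to 87 mm and grips with 3 to 60 N. Pads are 19 mm wide; open, the fingers measure 117 mm over their backs; the gripper's body (75 mm by 190 mm) begins 51 mm behind the grasp point.
Start: joints at [-57.376, 22.042, 0.453, 0, -68.411, -14.817], TCP at [0.191, -0.595, 0.223] pointing down, gripper open.
Joint ranges: [-179.83, 179.83], [-69.29, 118.12], [-61.27, 80.66], [-181.25, 117.63], [-171.15, -9.14], [-177.46, 177.46]. Speed limits (degrees/s): [159.86, 159.86, 180, 180, 180, 180].

INTERFACE

Orientations are given as a 3x3 rotation matrix whose columns are the frame's x, y, z axes.
In Python, from station import sense, cams, r gives the robot as it stands. The module is installed in compiled form; this text tells all that it offers.
- The arm moves only by the tool step_arm, never from a script. Its argument "targets" is text: rows parted by semicolons, each of 4 numbers parted by spaces: the shift along the tool's x, y, z in cm, then the turn about the tool's z in degrees. In form: x y z turn; .... A call has 1 to 12 rows; each row shifts and turns the commanded pose from where the row before left it, along the tool's axes as they then stand; what a row does not reach is not made up. A row lasts 1/12 s, in which the tool goes at most 41.7 mm and 7.16 degrees, less where a joint would pass 70% of its speed; a pose out of reach is approached as far as the arm can. A call with a gripper value outside its range is refused whole. "claw" is the finger opening in cm, from 0 to 8.7, set as the call begins (left out, the last holds). The fingers move at their own pace and stop on an object; the grip force is fixed at half the most. Time passes only in rows, so rows that do not move let the fingers close. It gives the time, the measured TCP pose, the force, the opening and the grip force at its end, in the units of the state.
- sense(): the state, without advancing time (a new reading comes with each control period).
- cams.capture(name): name is "scene" or "side" or "wrist"; returns a dict with "frame" (480x640x3 uint8, blue, green, red), "vertical_fov" (degrees; the focal length in pixels is half the picture's height over the tangent of half this angle, whatever the lens; pixels are square), "cx", "cy" (the principal point, pixels), "eye" and "rotation" of the camera in the world; the wrist camera has in their place "tool_from_camera" (4x4, takes a point from camera to tool coordinates, whose origin is the TCP and whose axes are the flange's). Camera axes: x right, y down, z forward; pixel columns grow to the right and rows downward; lengths in m; the calibration is good to about 2 mm. A picture is of the moment at which its call begins: read the wrist's pose just before it. There is no depth.
- r.finish_job(): hands the job in; it is judged then, once.
The state is a dict: "time_s": time; "joints": joint angles; "joint_velocities": joint speeds; "effort": joint torques, N m; "tcp_pos": TCP position; "ee_rot": TCP orientation; "wrist_force": force on the tool from outside, world axes, zero at the start; "moment": the same for the moment, N m; "gripper_width": opening from 0.0 (shut) to 1.0 (fully open); "gripper_force": force on a finger pad.
Only numpy, scipy, OpenCV 4.12 (cv2) and the standard library are available. Lean on these libraries where they do the work, as an engineer would, in place of code of your own. Each camera call takes 0.05 s, during which the arm holds its last target. There are 200 camera calls.

## Working session

There is one attempt and no reset: what is moved stays moved. The work goes in short steps, Python scripts to look and compute and a tool call to move; the robot and the scene stay as the last step left them, time stands still between calls to the robot, and variables do not carry over. Pictures are saved under pics/ and viewed, at most 10 in all, crops included, and the job is handed in when it is done.

Besides the shell and the picture viewer there is one more tool, called as name(argument=value, ...) on one line, values as JSON. step_arm: Moves the arm, as the interface text tells. Its arguments: {"type":"object","properties":{"targets":{"type":"string"},"claw":{"type":"number"}},"required":["targets"]}

```bash
mkdir -p pics; python3 - <<'E'
from station import sense,cams,r
import cv2,pickle,numpy as np
s=sense();print({k:np.round(v,3).tolist() for k,v in s.items()})
for n in("scene","side"):
    c=cams.capture(n);pickle.dump(c,open(n+".pkl","wb"));cv2.imwrite(f"pics/{n}0.png",c["frame"]);print(n,c["vertical_fov"],c["cx"],c["cy"],c["eye"],np.round(c["rotation"],3).tolist())
E
```

```text
{'time_s': 0.0, 'joints': [-57.375, 22.092, 0.378, -0.031, -68.41, -14.815], 'joint_velocities': [0.086, 0.011, 0.056, -0.07, -0.092, 0.021], 'effort': [-0.001, -39.067, 18.741, 4.22, 0.011, -0.0], 'tcp_pos': [0.191, -0.594, 0.221], 'ee_rot': [[-0.952, -0.306, -0.001], [-0.306, 0.952, 0.002], [0.0, 0.002, -1.0]], 'wrist_force': [-0.051, 0.331, 0.247], 'moment': [0.016, 0.025, -0.009], 'gripper_force': 0.0, 'gripper_width': 1.003}
scene 46.71304868163226 318.40642611565545 234.99389196198365 [ 1.67275941 -0.14473551  0.97055837] [[0.078, 0.558, -0.826], [0.997, -0.045, 0.063], [-0.002, -0.828, -0.56]]
side 53.03921651819101 320.458249813937 242.41048443068894 [0.43960823 0.69028381 0.8800704 ] [[-0.99, -0.083, 0.112], [-0.139, 0.661, -0.738], [-0.013, -0.746, -0.666]]
```

View pics/scene0.png

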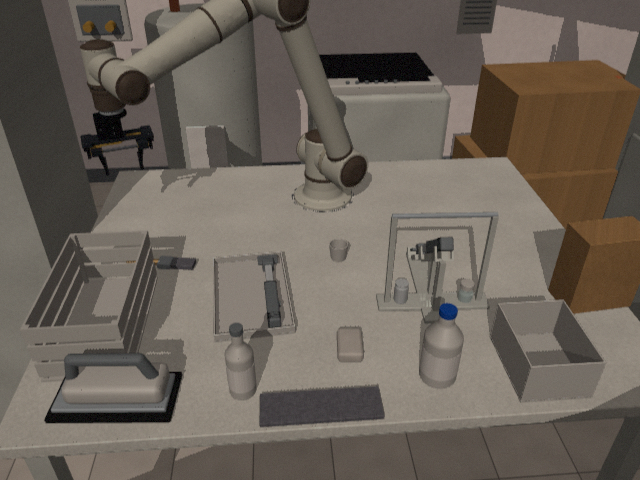

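View pics/side0.png

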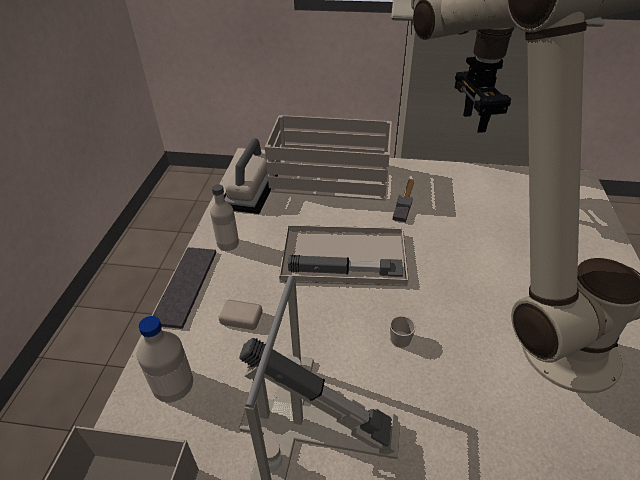

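Scene picture: tray around (253,295) with the other scraper at its right side, rack bar from (392,215) to (496,215), cup (340,250), soap (350,343), jar and can at (400,290)/(466,290). Side picture: wand from blade (378,428) to handle end (250,350), bar from (293,280) to (250,408). Zoom in on the rack and tray.

```bash
python3 - <<'E'
import cv2,pickle,numpy as np
a=pickle.load(open("scene.pkl","rb"))["frame"];b=pickle.load(open("side.pkl","rb"))["frame"]
p=cv2.resize(a[200:320,370:510],None,fx=2.8,fy=2.8,interpolation=2)
q=cv2.resize(b[265:480,230:440],None,fx=1.9,fy=1.9,interpolation=2)
t=cv2.resize(a[245:345,200:310],None,fx=2.4,fy=2.4,interpolation=2)
u=cv2.resize(b[215:295,270:420],None,fx=2.4,fy=2.4,interpolation=2)
im=np.zeros((600,800,3),np.uint8)
def put(x,r,c): x=x[:600-r,:800-c]; im[r:r+x.shape[0],c:c+x.shape[1]]=x
put(p,0,0);put(q,0,400);put(t,340,0);put(u,410,400)
im=cv2.convertScaleAbs(im,alpha=1.4)
cv2.imwrite("pics/z1.png",im)
E
```

```text
(no output)
```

View pics/z1.png

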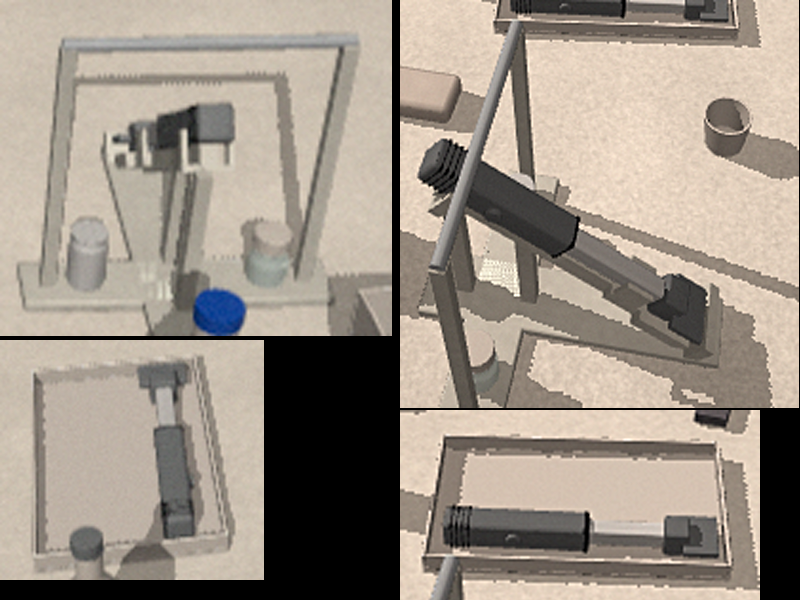

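The zoom shows the sleeve button at side px (278,377), the bar's ends at scene (392,215)/(498,214) and side (249.5,406)/(291.6,278), and the tray's rim corners. Cast these to positions.

```bash
cat > h.py <<'E'
import pickle,numpy as np
C={n:pickle.load(open(f"{n}.pkl","rb")) for n in("scene","side")}
def ray(c,u,v,eye=None,R=None):
    f=240/np.tan(np.radians(c["vertical_fov"]/2))
    d=np.array([(u-c["cx"])/f,(v-c["cy"])/f,1.]);R=np.array(c["rotation"]) if R is None else R
    d=R@d;return np.array(c["eye"] if eye is None else eye),d/np.linalg.norm(d)
def plane(e,d,z): return e+d*(z-e[2])/d[2]
def tri(r1,r2):
    A=sum(np.eye(3)-np.outer(d,d) for _,d in(r1,r2));b=sum((np.eye(3)-np.outer(d,d))@e for e,d in(r1,r2))
    p=np.linalg.solve(A,b);return p,[np.linalg.norm((np.eye(3)-np.outer(d,d))@(p-e)) for e,d in(r1,r2)]
E
python3 - <<'E'
from h import *
np.set_printoptions(precision=4,suppress=True)
S=lambda u,v,z:plane(*ray(C["scene"],u,v),z)
D=lambda u,v,z:plane(*ray(C["side"],u,v),z)
print("bar scene",S(392.1,215,.276),S(497.9,213.6,.276)); print("bar side",D(291.6,278,.276),D(249.5,406,.276))
print("tray scene");[print(S(*p,.024)) for p in[(214.6,258.8),(283.3,252.5),(295.8,330.4),(214.6,336.7)]]
print("tray side");[print(D(*p,.024)) for p in[(287.9,226.3),(404.2,228.3),(411.7,281.7),(280.4,280.4)]]
# foot/jar/can
print("cup",S(340,258,0.0),D(401,345,0))
print("soap",S(350,345,.03),D(240,314,.03))
E
```

```text
bar scene [0.5791 0.1131 0.276 ] [0.5932 0.3632 0.276 ]
bar side [0.5783 0.1199 0.276 ] [0.591  0.3663 0.276 ]
tray scene
[ 0.3747 -0.3434  0.024 ]
[ 0.3597 -0.1467  0.024 ]
[ 0.6847 -0.1247  0.024 ]
[ 0.6906 -0.3194  0.024 ]
tray side
[ 0.683  -0.3131  0.024 ]
[ 0.3631 -0.3444  0.024 ]
[ 0.3428 -0.143   0.024 ]
[ 0.6621 -0.1065  0.024 ]
cup [0.3674 0.0185 0.    ] [0.3636 0.0308 0.    ]
soap [ 0.7496 -0.0007  0.03  ] [0.7308 0.0146 0.03  ]
```

```bash
python3 - <<'E'
from h import *
np.set_printoptions(precision=4,suppress=True)
s=np.sin(np.radians(38));c=np.cos(np.radians(38))
D=lambda u,v,z:plane(*ray(C["side"],u,v),z)
S=lambda u,v,z:plane(*ray(C["scene"],u,v),z)
print("button face",D(278.4,377.1,.030+.245*s))
P=lambda x,z:.030+x*s+z*c
print("sleeve front top edge +y",D(230+178/1.9,265+218/1.9,P(.165,.016)))
print("sleeve front bottom edge +y",D(230+157/1.9,265+258/1.9,P(.165,-.016)))
print("heel/blade top corner far",D(230+275/1.9,265+275/1.9,P(.035,.016)))
# handle end in scene: face corners top left/right, bottom
for u,v,z in[(192,105,.016),(234,104,.016),(234,142,-.016),(192,143,-.016)]: print("handle",S(370+u/2.8,200+v/2.8,P(.32,z)))
E
```

```text
button face [0.58   0.2579 0.1808]
sleeve front top edge +y [0.5081 0.2301 0.1442]
sleeve front bottom edge +y [0.5238 0.258  0.119 ]
heel/blade top corner far [0.4145 0.2296 0.0642]
handle [0.6282 0.2159 0.2396]
handle [0.6296 0.2512 0.2396]
handle [0.6486 0.2492 0.2144]
handle [0.6472 0.2141 0.2144]
```

step_arm(targets="0 0 -4 7; 0 0 -4 7; 0 0 -4 7; -3 4 0 0; -3 4 0 0; -3 4 0 0; -3 4 0 0; -3 4 0 0; -3 4 0 0; -3 4 0 0; -3 4 0 0; -2.5 4 0 0", claw=6)

```text
time_s: 1.1
tcp_pos: [0.4307, -0.304, 0.3421]
ee_rot: [[-0.998, 0.056, -0.001], [0.056, 0.998, 0.0], [0.001, 0.0, -1.0]]
wrist_force: [1.2, -0.8, 0.2]
gripper_width: 0.69
gripper_force: 0.0
```

step_arm(targets="0 1 0 0; 0 0 0 0")

```text
time_s: 1.27
tcp_pos: [0.4311, -0.2933, 0.3421]
ee_rot: [[-0.999, 0.051, -0.001], [0.051, 0.999, 0.001], [0.001, 0.001, -1.0]]
wrist_force: [0.4, -1.1, -0.4]
gripper_width: 0.691
gripper_force: 0.0
```

```bash
cat >> h.py <<'E'
def wrist(tag):
    from station import sense,cams
    import cv2
    s=sense();c=cams.capture("wrist");c["state"]=s
    pickle.dump(c,open(f"{tag}.pkl","wb"));cv2.imwrite(f"pics/{tag}.png",cv2.convertScaleAbs(c["frame"],alpha=1.3))
    return c
def wray(c,u,v):
    s=c["state"];T=np.eye(4);T[:3,:3]=s["ee_rot"];T[:3,3]=s["tcp_pos"];T=T@np.array(c["tool_from_camera"])
    return ray(c,u,v,T[:3,3],T[:3,:3])
E
python3 - <<'E'
from h import *
c=wrist("w1");s=c["state"];print(np.round(s["tcp_pos"],4),np.round(s["ee_rot"],3).tolist(),np.round(s["joints"],1),s["time_s"]);print(c["vertical_fov"],np.round(c["tool_from_camera"],3).tolist())
E
```

```text
[ 0.4311 -0.2933  0.3421] [[-0.999, 0.051, -0.001], [0.051, 0.999, 0.001], [0.001, 0.001, -1.0]] [-16.4   8.2  -1.4  -0.  -80.4 -76.5] 1.2667
61.05503478417507 [[-0.0, -0.96, -0.279, 0.076], [1.0, -0.0, -0.0, 0.0], [0.0, -0.279, 0.96, -0.162], [0.0, 0.0, 0.0, 1.0]]
```

View pics/w1.png

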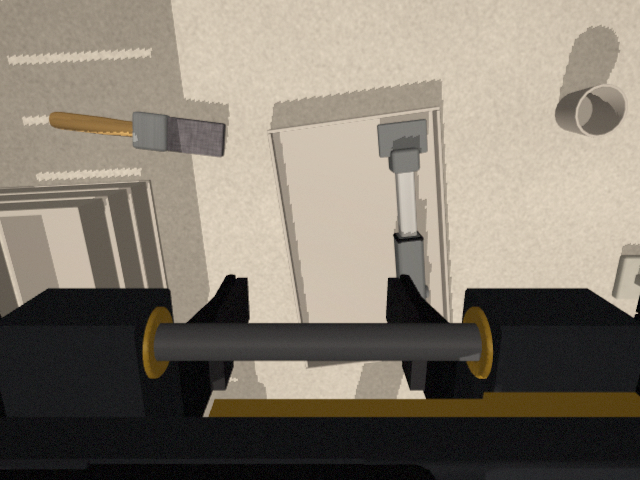

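Wrist view: the tray's near corners at (269,130) and (439,109), left edge reaching (302,325), right edge (449,290); other scraper's blade end at (400,122); cup at (600,110).

```bash
python3 - <<'E'
from h import *
np.set_printoptions(precision=4,suppress=True)
c=pickle.load(open("w1.pkl","rb"))
W=lambda u,v,z:plane(*wray(c,u,v),z)
A,B,E,F=W(269,130,.024),W(439,109,.024),W(302,325,.024),W(449,290,.024)
print(A,B,E,F)
d=lambda a:np.degrees(np.arctan2(a[1],a[0]))
print(d(E-A),d(F-B),d(B-A)-90,np.linalg.norm(B-A))
for t in(d(B-A)-90,d(E-A)):
    t=np.radians(t);x=np.array([np.cos(t),np.sin(t)]);print((A+B)[:2]/2+.16*x)
print("other blade",W(378,125,.02),W(427,121,.02))
E
```

```text
[ 0.3682 -0.3451  0.024 ] [ 0.3551 -0.1513  0.024 ] [ 0.6184 -0.3228  0.024 ] [ 0.5783 -0.1315  0.024 ]
5.105042765140736 5.070945301779502 3.8556869107177505 0.19420802230845213
[ 0.5213 -0.2375]
[ 0.521 -0.234]
other blade [ 0.3692 -0.2198  0.02  ] [ 0.3676 -0.1635  0.02  ]
```

step_arm(targets="0 4.1 0 0; 0 4.1 0 0; 0 4.1 0 0; 0 4.1 0 0; 0 4.1 0 0; 0 4.1 0 0; 0 4.1 0 0; 0 4.1 0 0; -0.3 4.1 0 0; -0.3 4.1 0 0; -0.3 4.1 0 0; -0.3 4.1 0 0")

```text
time_s: 2.32
tcp_pos: [0.4699, 0.1953, 0.3427]
ee_rot: [[-0.998, 0.057, 0.0], [0.057, 0.998, -0.0], [-0.0, 0.0, -1.0]]
wrist_force: [1.1, -0.8, -0.2]
gripper_width: 0.688
gripper_force: 0.0
```

step_arm(targets="0 4 2 0; 0 0.5 2 0; 0 0 0 0")

```text
time_s: 2.57
tcp_pos: [0.4706, 0.2368, 0.2989]
ee_rot: [[-0.998, 0.055, -0.008], [0.055, 0.998, -0.005], [0.008, -0.006, -1.0]]
wrist_force: [-0.1, -0.9, -1.4]
gripper_width: 0.685
gripper_force: 0.0
```

```bash
python3 - <<'E'
from h import *
c=wrist("w2");s=c["state"];print(np.round(s["tcp_pos"],4),np.round(s["ee_rot"],3).tolist(),np.round(s["joints"],1),s["time_s"])
E
```

```text
[0.4706 0.2368 0.2989] [[-0.998, 0.055, -0.008], [0.055, 0.998, -0.005], [0.008, -0.006, -1.0]] [ 4.430e+01  1.000e+01 -5.300e+00 -1.000e-01 -7.530e+01 -1.374e+02] 2.5667
```

View pics/w2.png

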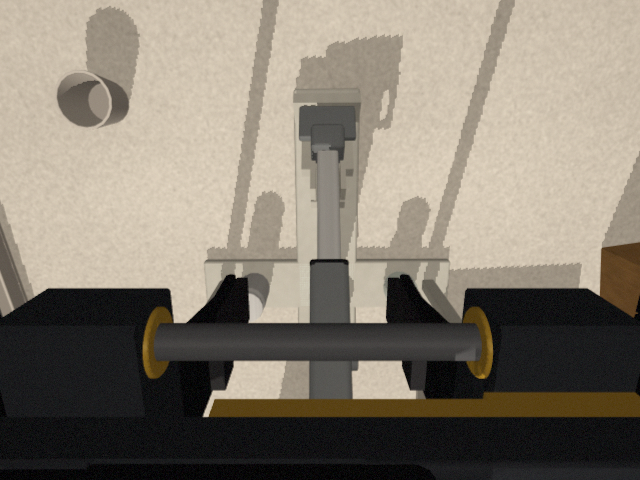

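Wrist view: wand in the rack with the sleeve's front edge spanning (311,262)–(348,262), tube axis near column 328, blade at (327,122), centred between the fingers.

```bash
python3 - <<'E'
from h import *
np.set_printoptions(precision=4,suppress=True)
c=pickle.load(open("w2.pkl","rb"))
s=np.sin(np.radians(38));P=lambda x,z:.030+x*s+z*np.cos(np.radians(38))
W=lambda u,v,z:plane(*wray(c,u,v),z)
L,R=W(311,262,P(.165,.016)),W(348,262,P(.165,.016));print(L,R,np.linalg.norm(L-R))
print("blade end top",W(300,107,P(0,.01)),W(355,107,P(0,.01)))
print("heel",W(311,124,P(.03,.016)),W(343,124,P(.03,.016)))
m=(L+R)/2;print("implied button axis x", m[0]+.016*s+.080*np.cos(np.radians(38)),"axis at 182:",m[0]+.016*s+.017*.788, m[1])
E
```

```text
[0.5095 0.2287 0.1442] [0.5111 0.2592 0.1442] 0.030616215638435685
blade end top [0.3836 0.223  0.0379] [0.3866 0.2777 0.0379]
heel [0.4003 0.2335 0.0611] [0.4019 0.2639 0.0611]
implied button axis x 0.5831865656553339 axis at 182: 0.5335417053667961 0.24395992205791905
```

step_arm(targets="-3 0.4 0 0; -3.1 0.4 0 0; 0 0 3.5 0; 0 0 3.5 0; 0 0 3 0; 0 0 3 0; 0 0 2 0; 0 0 1.2 0; 0 0 1 0; 0 0 0 0; 0 0 0 0")

```text
time_s: 3.53
tcp_pos: [0.5343, 0.2407, 0.1331]
ee_rot: [[-0.998, 0.057, 0.001], [0.057, 0.998, 0.0], [-0.001, 0.0, -1.0]]
wrist_force: [-0.7, 0.3, 0.4]
gripper_width: 0.695
gripper_force: 0.0
```

```bash
python3 - <<'E'
from station import sense,cams
from h import *
import cv2
s=sense();print(np.round(s["tcp_pos"],4),np.round(s["wrist_force"],1))
c=cams.capture("side");f=cv2.resize(c["frame"][255:455,190:430],None,fx=3,fy=3,interpolation=2)
cv2.imwrite("pics/s2.png",cv2.convertScaleAbs(f,alpha=1.5))
E
```

```text
[0.5343 0.2407 0.1331] [-0.7  0.3  0.4]
```

View pics/s2.png

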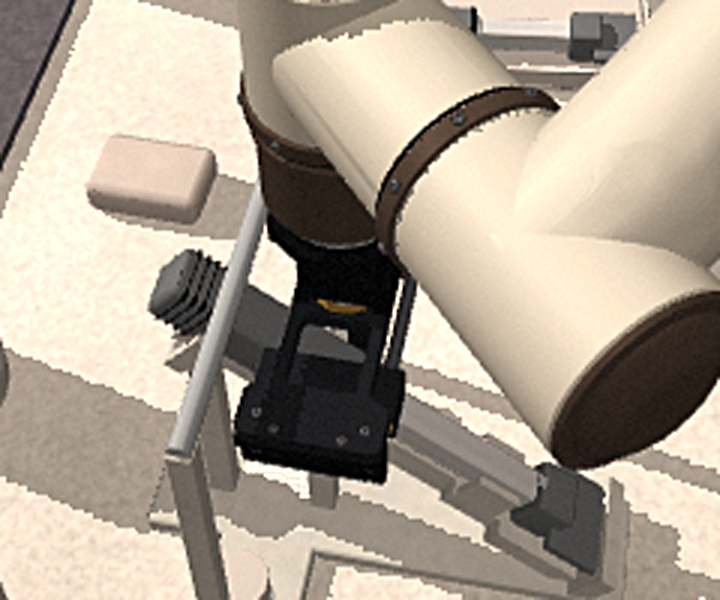

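The gripper body stands just in front of the bar, with the fingers astride the sleeve and clear. Lower 6 mm and close.

step_arm(targets="0.2 0.1 0.6 0; 0 0 0 0")

```text
time_s: 3.75
tcp_pos: [0.5312, 0.2426, 0.1261]
ee_rot: [[-0.998, 0.056, 0.0], [0.056, 0.998, 0.001], [-0.0, 0.001, -1.0]]
wrist_force: [-0.7, -0.2, -0.8]
gripper_width: 0.691
gripper_force: 0.0
```

step_arm(targets="0 0 0 0; 0 0 0 0; 0 0 0 0; 0 0 0 0; 0 0 0 0; 0 0 0 0", claw=2.5)

```text
time_s: 4.25
tcp_pos: [0.5314, 0.2425, 0.126]
ee_rot: [[-0.998, 0.055, 0.0], [0.055, 0.998, -0.0], [-0.0, -0.0, -1.0]]
wrist_force: [1.0, -0.3, 0.0]
gripper_width: 0.368
gripper_force: 30.0
```

step_arm(targets="0.25 0 -0.3 0; 0.25 0 -0.3 0; 0.46 0 -0.6 0; 0.46 0 -0.6 0; 0.46 0 -0.6 0; 0.46 0 -0.6 0; 0 0 0 0")

```text
time_s: 4.83
tcp_pos: [0.5074, 0.2442, 0.1576]
ee_rot: [[-0.998, 0.055, 0.001], [0.055, 0.998, 0.001], [-0.001, 0.001, -1.0]]
wrist_force: [0.9, 0.3, -2.3]
gripper_width: 0.363
gripper_force: 30.0
```

step_arm(targets="1 0 0.75 0; 1 0 0.75 0; 1 0 0.75 0; 1 0 0.75 0; 1.5 0 0 0; 1.5 0 0 0; 1.5 0 0 0; 1.5 0 0 0; 0 0 0 0")

```text
time_s: 5.58
tcp_pos: [0.4056, 0.2487, 0.1258]
ee_rot: [[-0.999, 0.055, -0.002], [0.055, 0.999, -0.001], [0.002, -0.001, -1.0]]
wrist_force: [-0.5, -0.3, -3.1]
gripper_width: 0.367
gripper_force: 30.0
```

step_arm(targets="0 0 -2 0; 0 0 -3 0; 0 0 -3 0; 0 0 -3 0; 0 0 -2 0; -0.5 -1.8 0 0; -1 -3.5 0 0; -1 -3.5 0 0; -1 -3.5 0 0; -1 -3.5 0 0; -1 -3.5 0 0; -1 -3.5 0 0")

```text
time_s: 6.58
tcp_pos: [0.4606, 0.0164, 0.2562]
ee_rot: [[-0.998, 0.055, 0.001], [0.055, 0.998, 0.0], [-0.001, 0.0, -1.0]]
wrist_force: [0.6, 0.1, -2.4]
gripper_width: 0.369
gripper_force: 30.0
```

step_arm(targets="-1 -3.5 0 0; -1 -3.5 0 0; -1 -3.5 0 0; -1 -3.5 0 0; -1 -3.5 0 0; -1 -3.5 0 0; -1 -3.5 0 0; -1 -3.5 0 0; -0.5 -2 0 -4; 0 0 0 -4; 0 0 0 0")

```text
time_s: 7.5
tcp_pos: [0.5284, -0.2878, 0.2548]
ee_rot: [[-0.997, -0.082, -0.001], [-0.082, 0.997, 0.001], [0.001, 0.001, -1.0]]
wrist_force: [-0.4, 0.8, -1.9]
gripper_width: 0.362
gripper_force: 30.0
```

```bash
python3 - <<'E'
from h import *
from station import cams
import cv2
c=wrist("w3");s=c["state"];print(np.round(s["tcp_pos"],4),np.round(s["ee_rot"],3).tolist(),s["time_s"])
d=cams.capture("side");pickle.dump(d,open("side3.pkl","wb"))
im=np.zeros((480,800,3),np.uint8);im[:,:400]=cv2.resize(c["frame"],None,fx=.7,fy=.7,interpolation=3)[:,24:424].copy() if 0 else im[:,:400]
w=cv2.resize(c["frame"][0:300,180:560],(400,316));im[:316,:400]=w
q=cv2.resize(d["frame"][60:300,200:440],(400,400),interpolation=2);im[:400,400:]=q
cv2.imwrite("pics/c3.png",cv2.convertScaleAbs(im,alpha=1.4))
E
```

```text
[ 0.5284 -0.2878  0.2548] [[-0.997, -0.082, -0.001], [-0.082, 0.997, 0.001], [0.001, 0.001, -1.0]] 7.5
```

View pics/c3.png

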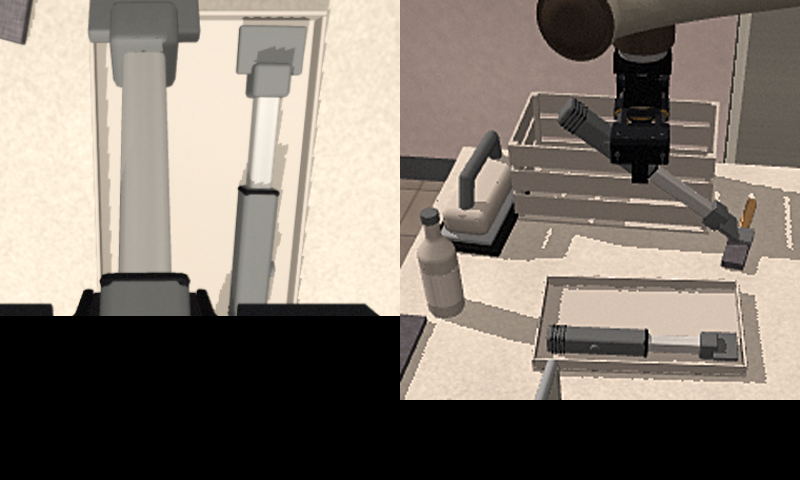

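The wand is held square at about 38°, aligned with the lane and slightly towards the −y wall. I'll shift 1.3 cm in y and lower the blade to the floor.

step_arm(targets="0 1.3 2 0; 0 0 3 0; 0 0 3 0; 0 0 2.5 0; 0 0 1.5 0; 0 0 0.7 0; 0 0 0 0")

```text
time_s: 8.18
tcp_pos: [0.5267, -0.2721, 0.1275]
ee_rot: [[-0.996, -0.084, -0.003], [-0.084, 0.996, 0.001], [0.003, 0.001, -1.0]]
wrist_force: [0.9, -0.0, -2.2]
gripper_width: 0.367
gripper_force: 30.0
```

step_arm(targets="0 0 0.5 0; 0 0 0.4 0; 0 0 0.3 0; 0 0 0 0")

```text
time_s: 8.52
tcp_pos: [0.5274, -0.273, 0.117]
ee_rot: [[-0.997, -0.084, 0.0], [-0.084, 0.997, 0.0], [-0.0, 0.0, -1.0]]
wrist_force: [-0.7, -0.6, -2.9]
gripper_width: 0.367
gripper_force: 30.0
```

step_arm(targets="0 0 0.4 0; 0 0 0.3 0; 0 0 0.3 0; 0 0 0 0")

```text
time_s: 8.85
tcp_pos: [0.527, -0.273, 0.1061]
ee_rot: [[-0.997, -0.084, -0.001], [-0.084, 0.997, 0.001], [0.001, 0.001, -1.0]]
wrist_force: [0.5, 0.3, -2.8]
gripper_width: 0.366
gripper_force: 30.0
```

step_arm(targets="0 0 0.3 0; 0 0 0.3 0; 0 0 0 0")

```text
time_s: 9.1
tcp_pos: [0.5278, -0.2733, 0.1011]
ee_rot: [[-0.996, -0.085, -0.0], [-0.085, 0.996, -0.001], [0.0, -0.001, -1.0]]
wrist_force: [-0.3, 0.2, 0.6]
gripper_width: 0.363
gripper_force: 30.0
```

step_arm(targets="-0.3 0 0.5 0; -0.3 0 0.5 0; -0.3 0 0.5 0; -0.3 0 0.5 0; 0 0 0 0")

```text
time_s: 9.52
tcp_pos: [0.5408, -0.2721, 0.0801]
ee_rot: [[-0.996, -0.085, 0.001], [-0.085, 0.996, -0.0], [-0.001, -0.001, -1.0]]
wrist_force: [1.6, -0.9, 0.9]
gripper_width: 0.365
gripper_force: 30.0
```

step_arm(targets="-0.22 0 0.55 0; -0.22 0 0.55 0; -0.22 0 0.55 0; -0.22 0 0.55 0; -0.22 0 0.55 0; 0 0 0 0")

```text
time_s: 10.02
tcp_pos: [0.5499, -0.2709, 0.0517]
ee_rot: [[-0.996, -0.084, -0.002], [-0.084, 0.996, 0.001], [0.002, 0.001, -1.0]]
wrist_force: [2.0, -0.7, -1.1]
gripper_width: 0.367
gripper_force: 30.0
```

```bash
python3 - <<'E'
from station import cams
import cv2
d=cams.capture("side")
cv2.imwrite("pics/s4.png",cv2.convertScaleAbs(cv2.resize(d["frame"][140:300,260:430],None,fx=3.5,fy=3.5,interpolation=2),alpha=1.4))
E
```

```text
(no output)
```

View pics/s4.png

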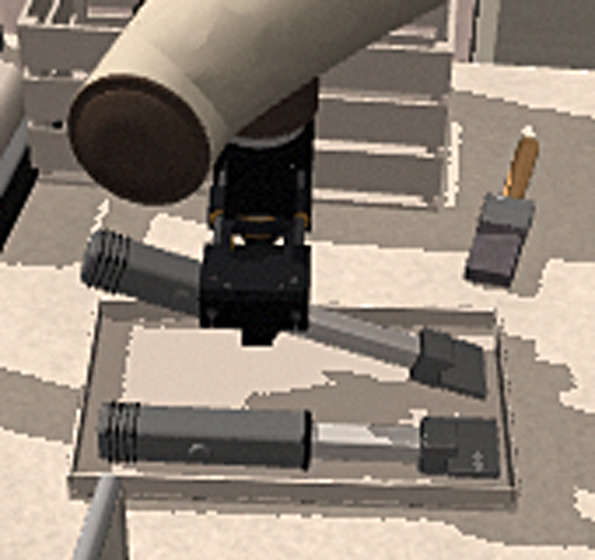

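Pivoting works: the blade is on the floor near the −x wall and the handle is coming down over the +x rim. Continue.

step_arm(targets="-0.12 0 0.5 0; -0.12 0 0.5 0; -0.1 0 0.5 0; -0.1 0 0.5 0; -0.1 0 0.5 0; 0 0 0 0")

```text
time_s: 10.57
tcp_pos: [0.555, -0.2704, 0.0269]
ee_rot: [[-0.996, -0.084, -0.003], [-0.084, 0.996, 0.001], [0.003, 0.001, -1.0]]
wrist_force: [1.2, -0.5, 0.1]
gripper_width: 0.366
gripper_force: 30.0
```

step_arm(targets="0 0 0.4 0; 0 0 0.3 0; 0 0 0.2 0; 0 0 0 0")

```text
time_s: 10.9
tcp_pos: [0.5553, -0.2707, 0.0188]
ee_rot: [[-0.996, -0.084, -0.001], [-0.084, 0.996, 0.0], [0.001, 0.0, -1.0]]
wrist_force: [1.2, -0.2, -1.2]
gripper_width: 0.369
gripper_force: 30.0
```

step_arm(targets="0 0 0.2 0; 0 0 0.2 0; 0 0 0 0")

```text
time_s: 11.15
tcp_pos: [0.5556, -0.2707, 0.0151]
ee_rot: [[-0.996, -0.084, -0.0], [-0.084, 0.996, 0.0], [0.0, 0.0, -1.0]]
wrist_force: [2.2, -0.9, -0.1]
gripper_width: 0.368
gripper_force: 30.0
```

step_arm(targets="0 0 0.2 0; 0 0 0 0")

```text
time_s: 11.32
tcp_pos: [0.5557, -0.2707, 0.0131]
ee_rot: [[-0.996, -0.084, -0.0], [-0.084, 0.996, 0.0], [0.0, 0.0, -1.0]]
wrist_force: [1.9, -0.4, -1.0]
gripper_width: 0.363
gripper_force: 30.0
```

```bash
python3 - <<'E'
from station import cams
from h import *
import cv2
c=wrist("w5")
d=cams.capture("side");e=cams.capture("scene")
for n,x in(("side5",d),("scene5",e)): pickle.dump(x,open(n+".pkl","wb"))
im=np.zeros((600,800,3),np.uint8)
def put(x,r,k): x=x[:600-r,:800-k]; im[r:r+x.shape[0],k:k+x.shape[1]]=x
put(cv2.resize(d["frame"][200:300,265:425],(480,300),interpolation=2),0,0)
put(cv2.resize(e["frame"][240:345,200:305],(315,315),interpolation=2),0,485)
put(cv2.resize(c["frame"][40:330,150:560],(400,283)),310,0)
cv2.imwrite("pics/c5.png",cv2.convertScaleAbs(im,alpha=1.4))
E
```

```text
(no output)
```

View pics/c5.png

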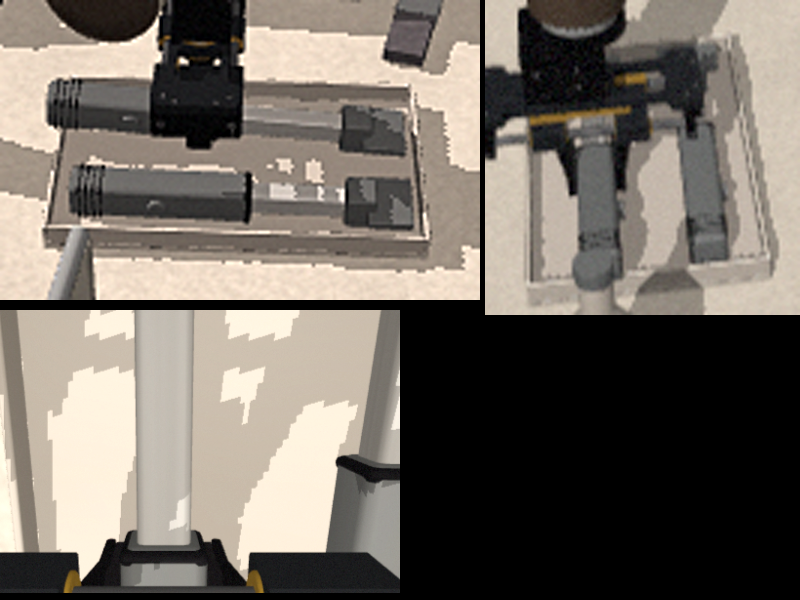

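The wand lies in the lane, handle over the +x rim, blade near the −x wall; sleeve front edge at wrist px (319,281).

step_arm(targets="0 0 0.2 0; 0 0 0.1 0; 0 0 0 0")

```text
time_s: 11.72
tcp_pos: [0.5558, -0.2708, 0.0125]
ee_rot: [[-0.996, -0.084, 0.0], [-0.084, 0.996, -0.001], [-0.0, -0.001, -1.0]]
wrist_force: [-1.7, 2.5, 10.5]
gripper_width: 0.366
gripper_force: 30.0
```

step_arm(targets="0 0 0 0; 0 0 0 0; 0 0 0 0; 0 0 0 0", claw=5.5)

```text
time_s: 12.05
tcp_pos: [0.5554, -0.2707, 0.01]
ee_rot: [[-0.997, -0.084, -0.001], [-0.084, 0.997, 0.0], [0.001, 0.0, -1.0]]
wrist_force: [1.0, 0.4, 0.1]
gripper_width: 0.575
gripper_force: 0.0
```

```bash
python3 - <<'E'
from h import *
import cv2
np.set_printoptions(precision=4,suppress=True)
def tray(p):
    t=np.radians(4.8);q=p[:2]-[.519,-.235];return np.array([q@[np.cos(t),np.sin(t)],q@[-np.sin(t),np.cos(t)],p[2]])
c=pickle.load(open("w5.pkl","rb"));s=c["state"]
p=plane(*wray(c,319,281),.046);print("sleeve front top",p,tray(p),"tcp",tray(s["tcp_pos"]))
c=wrist("w6");s=c["state"];print(s["tcp_pos"],s["time_s"],tray(s["tcp_pos"]))
g=cv2.cvtColor(c["frame"],cv2.COLOR_BGR2GRAY);print(g[225:300:3,310:328].mean(1).round())
print(g[5:120:5,310:328].mean(1).round())
E
```

```text
sleeve front top [ 0.5341 -0.2718  0.046 ] [ 0.012  -0.0379  0.046 ] tcp [ 0.0336 -0.0387  0.0131]
[ 0.5554 -0.2707  0.01  ] 12.05 [ 0.0332 -0.0387  0.01  ]
[130. 130. 130. 130. 130. 137. 156. 162. 166. 166. 166. 166. 165. 166.
 160. 140. 129. 129. 129. 129.  85.  59.  34.  12.  16.]
[130. 129. 130. 130. 131. 130. 131. 131. 131. 131. 131. 131. 131. 132.
 131. 131. 131. 132. 131. 132. 132. 132. 132.]
```

step_arm(targets="0 0 -0.8 0; -2 0 0 0; -2 0 0 0; -1.9 0 0 0; 0 0 0 0; 0 0 0 0", claw=5.8)

```text
time_s: 12.6
tcp_pos: [0.6151, -0.2656, 0.0184]
ee_rot: [[-0.996, -0.084, 0.0], [-0.084, 0.996, 0.0], [-0.0, 0.0, -1.0]]
wrist_force: [-0.4, -0.3, -0.1]
gripper_width: 0.666
gripper_force: 0.0
```

```bash
python3 - <<'E'
from h import *
from station import cams
import cv2
c=wrist("w7");d=cams.capture("side");e=cams.capture("scene")
im=np.zeros((600,800,3),np.uint8)
def put(x,r,k): x=x[:600-r,:800-k]; im[r:r+x.shape[0],k:k+x.shape[1]]=x
put(cv2.resize(d["frame"][200:300,265:425],(480,300),interpolation=2),0,0)
put(cv2.resize(e["frame"][240:345,200:305],(315,315),interpolation=2),0,485)
put(cv2.resize(c["frame"][40:330,150:560],(400,283)),310,0)
cv2.imwrite("pics/c7.png",cv2.convertScaleAbs(im,alpha=1.4));print(c["state"]["tcp_pos"])
E
```

```text
[ 0.61513309 -0.26559204  0.01841515]
```

View pics/c7.png

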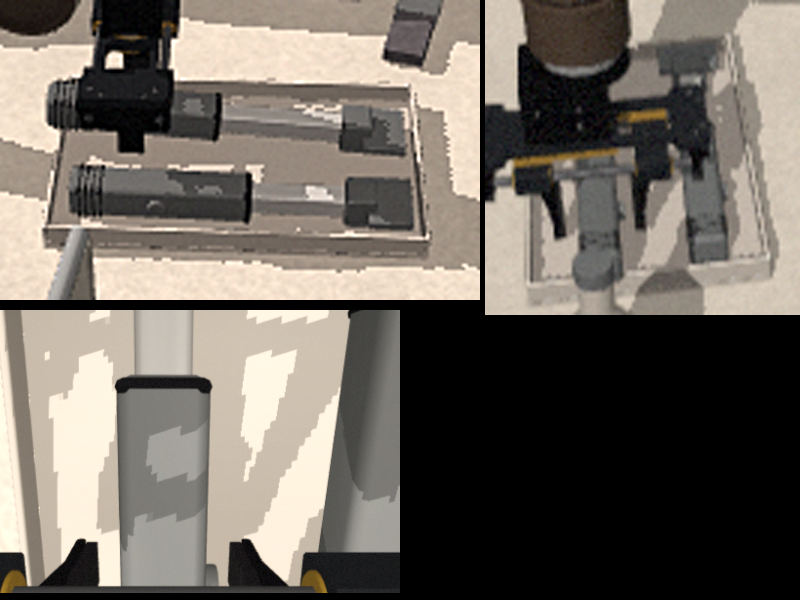

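The sleeve's front edge is at wrist px (317,113), and the button shows just ahead of the right finger at crop (212,575).

```bash
python3 - <<'E'
from h import *
np.set_printoptions(precision=4,suppress=True)
def tray(p):
    t=np.radians(4.8);q=p[:2]-[.519,-.235];return np.array([q@[np.cos(t),np.sin(t)],q@[-np.sin(t),np.cos(t)],p[2]])
c=pickle.load(open("w7.pkl","rb"))
print(tray(c["state"]["tcp_pos"]))
for u,v,z in((317,112,.046),):print(tray(plane(*wray(c,u,v),z)))
print("button", tray(plane(*wray(c,150+212*1.025,40+(575-310)*1.0247),.036)))
E
```

```text
[ 0.0932 -0.0385  0.0184]
[ 0.016  -0.0385  0.046 ]
button [ 0.091  -0.0187  0.036 ]
```

step_arm(targets="0 0 0 0; 0 0 0 0; 0 0 0 0; 0 0 0 0; 0 0 0 0; 0 0 0 0", claw=2.5)

```text
time_s: 13.25
tcp_pos: [0.6146, -0.266, 0.0186]
ee_rot: [[-0.996, -0.084, 0.0], [-0.084, 0.996, -0.0], [-0.0, -0.0, -1.0]]
wrist_force: [0.1, 0.4, 0.4]
gripper_width: 0.366
gripper_force: 30.0
```

step_arm(targets="0.2 0 0 0; 0.2 0 0 0; 0.2 0 0 0; 0.2 0 0 0; 0 0 0 0")

```text
time_s: 13.67
tcp_pos: [0.606, -0.2664, 0.0182]
ee_rot: [[-0.997, -0.084, -0.001], [-0.084, 0.997, 0.0], [0.001, 0.0, -1.0]]
wrist_force: [0.5, -0.2, -0.8]
gripper_width: 0.364
gripper_force: 30.0
```

step_arm(targets="0.15 0 0 0; 0.15 0 0 0; 0.1 0 0 0")

```text
time_s: 13.92
tcp_pos: [0.6028, -0.2667, 0.0184]
ee_rot: [[-0.996, -0.084, 0.001], [-0.084, 0.996, 0.0], [-0.001, -0.0, -1.0]]
wrist_force: [2.1, 0.5, -2.6]
gripper_width: 0.366
gripper_force: 30.0
```

```bash
python3 - <<'E'
from h import *
from station import cams
import cv2
c=wrist("w8");d=cams.capture("side");pickle.dump(d,open("side8.pkl","wb"))
s=c["state"];print(s["tcp_pos"],s["wrist_force"],s["gripper_width"])
a=pickle.load(open("side5.pkl","rb"))["frame"]
im=np.zeros((600,800,3),np.uint8)
def put(x,r,k): x=x[:600-r,:800-k]; im[r:r+x.shape[0],k:k+x.shape[1]]=x
put(cv2.resize(a[215:260,275:410],(800,266),interpolation=2),0,0)
put(cv2.resize(d["frame"][215:260,275:410],(800,266),interpolation=2),268,0)
cv2.imwrite("pics/c8.png",cv2.convertScaleAbs(im[:536],alpha=1.4))
E
```

```text
[ 0.60278815 -0.2667199   0.01836885] [ 2.0505948   0.47214436 -2.61451218] 0.36573786426489807
```

View pics/c8.png

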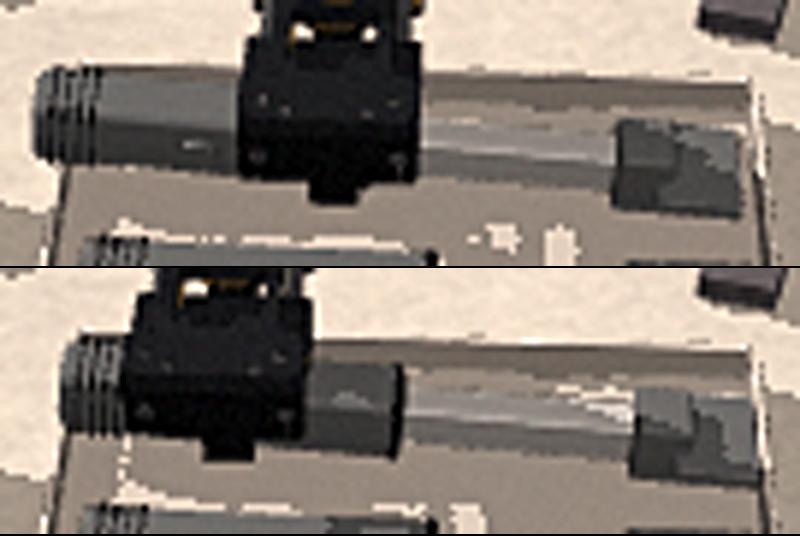

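Comparing the two: the blade end has moved about 7 mm to the −x wall and the sleeve end about 11–12 mm, so the sleeve has slid about 5 mm. Push 9 mm more.

step_arm(targets="0.15 0 0 0; 0.15 0 0 0; 0.15 0 0 0; 0.15 0 0 0; 0 0 0 0")

```text
time_s: 14.43
tcp_pos: [0.5962, -0.2673, 0.0183]
ee_rot: [[-0.997, -0.084, -0.0], [-0.084, 0.997, 0.0], [0.0, 0.0, -1.0]]
wrist_force: [2.6, 1.1, -2.6]
gripper_width: 0.369
gripper_force: 30.0
```

step_arm(targets="0.15 0 0 0; 0.15 0 0 0; 0.1 0 0 0; 0 0 0 0")

```text
time_s: 14.77
tcp_pos: [0.5923, -0.2676, 0.0183]
ee_rot: [[-0.996, -0.084, -0.0], [-0.084, 0.996, 0.0], [0.0, 0.0, -1.0]]
wrist_force: [1.3, 1.1, -1.9]
gripper_width: 0.369
gripper_force: 30.0
```

```bash
cat > cmp.py <<'E'
# shift (px, cols) of handle-end and heel patches in side view vs side8
import sys,cv2
from h import *
from station import cams,sense
d=cams.capture("side");pickle.dump(d,open(sys.argv[1]+".pkl","wb"))
a=pickle.load(open("side8.pkl","rb"))["frame"]
def row(f,y0,y1,x0,x1):return f[y0:y1,x0:x1].mean(axis=(0,2)).round().astype(int)
for f in(a,d["frame"]):
    print("end",row(f,230,236,280,300));print("ring",row(f,234,244,325,350));print("heel",row(f,240,248,395,412))
print(sense()["tcp_pos"])
E
python3 cmp.py side9
```

```text
end [156 156 156 160 168  76  66  59  29  78  27  66  49  52  72  16  11  16
  14  16]
ring [ 2 25 49 46 46 45 48 51 52 52 49 50 47 48 48 50 18  4 67 96 90 90 89 89
 89]
heel [ 51  52  74  79  77  78  75  56 168 106 102 105 106 106 105 105 106]
end [156 156 155 157 158 152 168  83  52  77  71  55  29  70  31  74  40  54
  61  25]
ring [ 5 11 17  8  2 11 51 46 45 45 49 52 49 50 51 47 47 47 48 51 17  7 79 94
 89]
heel [ 51  54  69  78  77  77  74  58 168 105 103 105 105 104 105 104 105]
[ 0.59227156 -0.26762193  0.01829827]
```

step_arm(targets="0 0 0.3 0; 0 0 0.3 0; 0 0 0.3 0; 0 0 0.15 0; 0 0 0 0")

```text
time_s: 15.23
tcp_pos: [0.5923, -0.2676, 0.0074]
ee_rot: [[-0.996, -0.084, -0.001], [-0.084, 0.996, 0.0], [0.001, 0.0, -1.0]]
wrist_force: [1.2, 0.3, -1.0]
gripper_width: 0.364
gripper_force: 30.0
```

step_arm(targets="0 0 0 0; 0 0 0 0; 0 0 0 0; 0 0 0 0", claw=5.8)

```text
time_s: 15.57
tcp_pos: [0.5924, -0.2678, 0.0081]
ee_rot: [[-0.996, -0.084, -0.0], [-0.084, 0.996, -0.0], [0.0, -0.0, -1.0]]
wrist_force: [-0.4, -0.2, 0.0]
gripper_width: 0.585
gripper_force: 0.0
```

step_arm(targets="1.5 0 0 0; 1.5 0 0 0; 1.6 0 0 0; 0 0 0 0; 0 0 0 0")

```text
time_s: 15.98
tcp_pos: [0.5465, -0.2718, 0.0084]
ee_rot: [[-0.997, -0.084, 0.0], [-0.084, 0.997, -0.0], [-0.0, -0.0, -1.0]]
wrist_force: [0.1, 0.4, 0.7]
gripper_width: 0.665
gripper_force: 0.0
```

step_arm(targets="0 0 0 0; 0 0 0 0; 0 0 0 0; 0 0 0 0; 0 0 0 0; 0 0 0 0", claw=2.5)

```text
time_s: 16.48
tcp_pos: [0.5472, -0.2715, 0.0078]
ee_rot: [[-0.996, -0.084, 0.001], [-0.084, 0.996, -0.0], [-0.001, -0.0, -1.0]]
wrist_force: [0.7, -0.2, -1.6]
gripper_width: 0.362
gripper_force: 30.0
```

```bash
python3 cmp.py side10 | tail -4
```

```text
ring [10 15 11 10 11 11 11 11 11 11 11 11 10 12 11 13 14 11 10 17 15 14  9  6
 93]
heel [ 50  58  62  60  60  65  64  43 124  95 105 104 104 104 103 104 105]
[ 0.54723424 -0.27150575  0.00781728]
```

step_arm(targets="0.1 0 0 0; 0.1 0 0 0; 0.1 0 0 0; 0.1 0 0 0; 0.1 0 0 0")

```text
time_s: 16.95
tcp_pos: [0.5426, -0.2719, 0.0081]
ee_rot: [[-0.996, -0.084, 0.002], [-0.084, 0.996, -0.0], [-0.002, -0.0, -1.0]]
wrist_force: [4.6, 0.8, -2.3]
gripper_width: 0.365
gripper_force: 30.0
```

step_arm(targets="0.1 0 0 0; 0.1 0 0 0; 0 0 0 0")

```text
time_s: 17.2
tcp_pos: [0.5394, -0.2721, 0.0078]
ee_rot: [[-0.996, -0.084, -0.0], [-0.084, 0.996, 0.0], [0.0, 0.0, -1.0]]
wrist_force: [3.7, -0.0, -2.5]
gripper_width: 0.365
gripper_force: 30.0
```

step_arm(targets="0.1 0 0 0; 0.1 0 0 0; 0 0 0 0")

```text
time_s: 17.45
tcp_pos: [0.5373, -0.2723, 0.0078]
ee_rot: [[-0.996, -0.084, -0.001], [-0.084, 0.996, 0.0], [0.001, 0.0, -1.0]]
wrist_force: [2.5, 0.4, -1.9]
gripper_width: 0.368
gripper_force: 30.0
```

step_arm(targets="0.1 0 0 0; 0.1 0 0 0; 0 0 0 0")

```text
time_s: 17.7
tcp_pos: [0.535, -0.2724, 0.0078]
ee_rot: [[-0.996, -0.084, -0.001], [-0.084, 0.996, 0.0], [0.001, 0.0, -1.0]]
wrist_force: [1.7, -0.1, -2.7]
gripper_width: 0.364
gripper_force: 30.0
```

step_arm(targets="0.1 0 0 0; 0.1 0 0 0; 0 0 0 0")

```text
time_s: 17.95
tcp_pos: [0.5339, -0.2726, 0.008]
ee_rot: [[-0.996, -0.084, 0.001], [-0.084, 0.996, -0.0], [-0.001, -0.0, -1.0]]
wrist_force: [3.5, 0.8, -4.3]
gripper_width: 0.366
gripper_force: 30.0
```

step_arm(targets="0.1 0 0 0; 0.1 0 0 0; 0 0 0 0")

```text
time_s: 18.2
tcp_pos: [0.5339, -0.2728, 0.0085]
ee_rot: [[-0.996, -0.084, 0.004], [-0.084, 0.996, -0.001], [-0.004, -0.001, -1.0]]
wrist_force: [5.2, 2.8, -3.0]
gripper_width: 0.367
gripper_force: 30.0
```

step_arm(targets="0.1 0 0 0; 0.1 0 0 0; 0 0 0 0")

```text
time_s: 18.45
tcp_pos: [0.5338, -0.2729, 0.0091]
ee_rot: [[-0.996, -0.084, 0.009], [-0.084, 0.996, -0.001], [-0.008, -0.002, -1.0]]
wrist_force: [8.0, 2.9, -1.6]
gripper_width: 0.364
gripper_force: 30.0
```

Locked: the force climbs while the TCP stands still. I've already viewed 11 pictures, one over the limit of 10, so from here I'll check by numbers only. Back off the strain, release and rise.

step_arm(targets="-0.2 0 0 0; -0.2 0 0 0; 0 0 0 0; 0 0 0 0")

```text
time_s: 18.78
tcp_pos: [0.5339, -0.2726, 0.0079]
ee_rot: [[-0.996, -0.084, 0.0], [-0.084, 0.996, -0.0], [-0.0, -0.0, -1.0]]
wrist_force: [2.6, 1.2, -2.3]
gripper_width: 0.363
gripper_force: 30.0
```

step_arm(targets="0 0 0 0; 0 0 0 0; 0 0 0 0; 0 0 0 0", claw=5.8)

```text
time_s: 19.12
tcp_pos: [0.5328, -0.2727, 0.0078]
ee_rot: [[-0.997, -0.083, -0.002], [-0.083, 0.997, 0.0], [0.002, 0.0, -1.0]]
wrist_force: [0.0, 0.1, -0.0]
gripper_width: 0.584
gripper_force: 0.0
```

step_arm(targets="0 0 -1 0; 0 0 -2 0; 0 0 -3 0; 0 0 -4 0; 0 0 -4 0; 3 0 -4 0; 3 0 -4 0; 0 0 0 0; 0 0 0 0")

```text
time_s: 19.87
tcp_pos: [0.4839, -0.2772, 0.2184]
ee_rot: [[-0.997, -0.083, 0.006], [-0.083, 0.997, -0.002], [-0.006, -0.002, -1.0]]
wrist_force: [1.2, 0.7, -0.7]
gripper_width: 0.664
gripper_force: 0.0
```

```bash
python3 - <<'E'
from h import *
import cv2
np.set_printoptions(precision=4,suppress=True,linewidth=200)
t=np.radians(4.8);X=np.array([np.cos(t),np.sin(t),0]);Y=np.array([-np.sin(t),np.cos(t),0]);O=np.array([.519,-.235,0])
c=wrist("w11");s=c["state"];print(s["tcp_pos"],s["wrist_force"])
from station import cams
d=cams.capture("side");pickle.dump(d,open("side11.pkl","wb"))
def proj(cam,p,eye,R):
    q=R.T@(p-eye);f=240/np.tan(np.radians(cam["vertical_fov"]/2));return f*q[0]/q[2]+cam["cx"],f*q[1]/q[2]+cam["cy"]
g=d["frame"].astype(np.float32)
# rectify side view on plane z=.036 (top of sleeve): x along tray, y across
xs=np.arange(-.170,.171,.001);ys=np.arange(-.09,.10,.001)
m=np.array([[proj(d,O+x*X+y*Y+[0,0,.036],np.array(d["eye"]),np.array(d["rotation"])) for x in xs] for y in ys],np.float32)
im=cv2.remap(g,m[...,0],m[...,1],1).mean(2)
for nm,y in(("wand",-.038),("other",.055)):
    i=int(round((y+.09)/.001));p=im[i-4:i+5].mean(0);print(nm);print(p[::4].round().astype(int))
E
```

```text
[ 0.4839 -0.2772  0.2184] [ 1.1877  0.7098 -0.7308]
wand
[ 98 100 103 102  93  73  74  75  76  73  62  55  74  75  75  76  76  77  83 142 137 139 140 140 143 141 141 143 144 145 145 147 139 136 136 137 134 124  11  55  77  74  75  75  75  76  75  75  75
  76  76  75  74  75  75  75  75  75  75  75  74  75  74  75  76  75  74  75  76  64  60  59  79  56  49  77  78  95  93  94  84  74 142 152 148 150]
other
[ 98 100  99 105 155 114 101  74  75  75  76  64  56  48  77  76  75  76  76  74 134 148 146 147 148 146 141 141 140 141 140 141 139 139 140 141 141 144 126  79   9  82  76  75  76  75  75  75  76
  74  75  75  75  75  76  75  76  76  75  74  76  76  76  75  76  76  75  76  77  75  78  47  76  67  62  81  55  78  88  95  83  73 123  99 102 103]
```

```bash
python3 - <<'E'
from h import *
import cv2
np.set_printoptions(linewidth=220)
t=np.radians(4.8);X=np.array([np.cos(t),np.sin(t),0]);Y=np.array([-np.sin(t),np.cos(t),0]);O=np.array([.519,-.235,0])
c=pickle.load(open("w11.pkl","rb"));R0=np.array(c["state"]["ee_rot"]);T=np.array(c["tool_from_camera"])
R=R0@T[:3,:3];e=R0@T[:3,3]+c["state"]["tcp_pos"];f=240/np.tan(np.radians(c["vertical_fov"]/2))
xs=np.arange(.03,.10,.004);ys=np.arange(-.030,.075,.0015)
m=np.zeros((len(xs),len(ys),2),np.float32)
for i,x in enumerate(xs):
    for j,y in enumerate(ys):
        q=R.T@(O+x*X+y*Y+[0,0,.025]-e);m[i,j]=f*q[0]/q[2]+c["cx"],f*q[1]/q[2]+c["cy"]
print(m[0,0],m[-1,-1])
im=cv2.remap(c["frame"].astype(np.float32),m[...,0],m[...,1],1).mean(2)
for x,r in zip(xs,im):print(round(x,3),r[:20].round().astype(int),'|',r[30:60].round().astype(int))
E
```

```text
[327.4529  274.38007] [432.00278 338.5096 ]
0.03 [ 93  94  93  83  72  75 111 110 111 111 111 111 111 123 142 148 149 148 149 148] | [149 148 149 149 149 148 149 148 147 148 148 135  51  51  34  28  27  37  44  73  93  94  94  94  95  94  93  94  94  93]
0.034 [ 94  94  92  84  73  75 111 111 111 112 111 110 111 123 149 148 149 149 149 148] | [149 148 149 149 149 147 114  10   8  12  15   9  11  12  10   9   2   5   7   7  18  66  93  95  94  95  94  93  94  94]
0.038 [ 93  94  92  84  73  75 110 111 111 112 111 112 114 142 149 149 148 149 148 149] | [148 149 149 148 149 149 102  14   7  11  10   8  12  10  13   7   8   7   7   4   5  11  34  88  94  94  94  95  94  94]
0.042 [ 94  93  92  83  73  76 109 110 113 112 111 111 114 148 148 149 148 149 149 149] | [149 148 148 149 148 148 103  14  14  17  13  12  12  12  12  10  13   7   4   4   7   6   4  11  54  93  93  93  94  94]
0.046 [ 94  94  92  83  71  71 108 111 112 111 111 111 116 146 149 149 149 149 148 148] | [149 149 149 149 148 148 114  15  13  18  14  13   7  10  15  14   8  15   5   9   8   3   5   3   5  26  85  93  92  9
[... 1805 characters left out ...]
8 29 29 26 28 28 31 29 29 29 26 27 30 29 26 28 30 29]
0.086 [37 36 37 38 37 39 38 37 37 36 37 36 37 38 37 37 37 38 36 37] | [38 38 37 38 36 37 37 38 38 38 36 38 37 36 38 38 37 36 36 36 36 37 38 38 36 37 37 37 36 36]
0.09 [40 42 41 41 42 41 42 42 43 42 40 41 43 41 42 41 41 42 42 41] | [43 42 41 42 42 41 43 41 41 41 41 41 41 40 42 43 44 42 41 41 42 43 41 41 41 41 42 43 43 43]
0.094 [45 44 44 43 45 44 45 46 44 46 45 45 43 45 46 46 44 46 44 45] | [45 46 43 45 43 45 46 44 47 44 43 47 45 45 45 45 44 44 44 46 45 44 44 44 43 44 45 43 44 44]
0.098 [48 49 50 47 48 48 49 49 48 48 49 48 49 49 47 49 48 48 48 48] | [48 48 48 47 47 48 49 49 49 47 47 48 49 48 47 48 50 48 46 48 48 47 48 48 48 50 49 48 49 48]
```

The checks agree:
- **Button:** it stands about 5 mm proud over a 16 mm length, so it is fully out.
- **Length:** the blade-to-sleeve distance matches the already shortened scraper.
- **Lane:** the scraper lies inside the tray.

Handing in.

```bash
python3 -c "
from station import r
print(r.finish_job())"
```

```text
the job is handed in; nothing more can be done
None
```

The job is handed in, with no verdict returned: the scraper is locked about 30 mm in, which is the next hole, with its button fully out, and lies released in the free lane, blade to the tray's −x end. I slid the sleeve in the tray against its −x wall instead of in the rack, because the moves cannot tilt the gripper past the bar, and I viewed 11 pictures, one over the limit of 10.

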